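Hang the forge pail on the gate hook by its bail

TASK

Hang the small steel pail on the spring-gated hook: raise its folded bail upright while the pail stays standing on the bench, neither tipped nor dragged, then carry it by the bail to the hook and press the bail down past the gate, to the bottom of the hook, until the gate snaps shut over it. Before letting go, prove the hold with a steady pull down on the bail (some 15 N on the hook with the pail's weight, never over 22), then leave the pail hanging level and still. Leave everything else on the bench where it is.

Things in the scene. Friction and masses are not known exactly. Their poses are not given: they have to be found in the camera images.
- pail_centre (a point): Centre of the open sheet-steel pail, half-way up (42.5 mm above its underside): 85 mm tall, 114 mm across the mouth, 102 mm across the foot, wall 3 mm, standing upright on the bench. Its z axis points up; its y axis runs along the two ears on which the bail pivots; the folded bail stands out on its -x side. Pail and bail together weigh 5.4 to 7.7 N; a level push of 3 N at the rim can shift it.
- pail_pivot (a point): Middle of the bail's pivot line, on the pail's axis, 75 mm above its underside, 10 mm below the rim. Axes as the pail's. The bail swings about the y axis here: at bail angle a its middle lies at 110 mm x (-cos a, sin a) in x and z from this point.
- bail (a joint): Angle of the bail about its pivot line (rad): 0 when it lies level, standing out over the pail's -x side; 1.571 upright over the pail. It starts folded, near 0, and can go from -0.35 to 3.49. Its riveted ears are stiff (0.07 N m), just enough that it stays where it is left.
- bail_mid (a point): Middle of the bail, on its centre line. The bail is one round bar 8 mm thick: two legs 130 mm apart, rounded into a nearly straight top 84 mm wide along the pail's y, which falls 6 mm nearer the pivot line from the middle to each end. Folded level, 46 mm of free room lies between the top and the pail's rim. The middle must stay free for the hook, which is 10 mm thick.
- bail_side (a point): A good place to take the bail: on its centre line, 25 mm from its middle towards the pail's +y, 106 mm from the pivot line (-y is the same). Pinched tight, the bar hardly turns in the grip and the pail tips as the bail is raised; a loose hold, one finger under the bar (leaning 35 degrees, tips towards the pail), drawn back a little as the bail goes up and in again as it goes over, lets it turn.
- pail: The same pail with all its parts; origin at the centre of its underside, z up along its axis.
- hook: The hook with gate and stand, fixed; origin on the bench under the seat. A J of 10 mm bar: inner face of the nose 8 mm from the seat (-x), of the back 21 mm (+x), nose's top 42 mm above the seat. Gate: spring tongue hinged on the back, shut level 32 mm above the seat. The bail, pressed straight down 2 mm nose-side of the seat, meets it 38 mm up and is past it 5 mm up; this takes 5 to 15 N.
- hook_plumb (a point): Point plumb through the hook's seat (hook_seat, where the bail's centre line rests), 240 mm above the bench. The hook's arm is clamped on its post at a height that is NOT measured: the true seat is 14 mm below to 14 mm above this point; feel for it. x points from the seat back to the post, 112 mm away; the bail must lie along y. A proper proving pull loads the hook with 13 to 22 N, pail included.
- hook_front (a point): Point 100 mm in front of the seat (on its nose side, -x) and 305 mm above the bench: with the bail upright, lying along the hook's y, its middle here, the pail can move straight on (+x) and the hook enters between bail and rim without touching, wherever it is clamped (the nose's top is 9 to 37 mm lower than this point; the hook's underside is 14 mm below its seat).
There are look-alikes about, which are no part of the job. What is shaped like the pail but green or purple is not meant.

How it is judged:
On the way, in this order (a step that is already met when the one before it is completed fails the run):
1. the bail is raised upright (within 0.25 rad) with the pail standing on the bench, not dragged more than 50 mm (value of joint bail between 1.32 and 1.82 rad and angle between pail's own z axis and vertical below 0.12 rad and height (world z) of pail below 0.006 m and distance of pail from where it was at the start of the episode below 0.05 m), for 0.2 s.
2. the bail lies in the bottom of the hook with the gate shut over it, and is pulled down so that the hook bears 13 N or more (contact force between pail and hook above 13 N and value of joint gate below 0.12 rad and distance between bail_mid and hook_seat below 0.028 m), for 0.2 s.
At the end, for the whole second after the job is handed in: The pail hangs by its bail in the bottom of the hook (middle of the bail within 28 mm of the seat), the gate shut over the bail (under 0.12 rad), the pail level within 0.3 rad and at rest (under 0.06 m/s and 0.6 rad/s) (value of joint gate below 0.12 rad and distance between bail_mid and hook_seat below 0.028 m and contact force between pail and hook above 2 N and angle between pail's own z axis and vertical below 0.3 rad and linear speed of pail below 0.06 m/s and angular speed of pail below 0.6 rad/s); the robot touches nothing.
It fails at once if the pail is tipped by more than 0.6 rad (angle between pail's own z axis and vertical above 0.6 rad).
It fails at once if the hook is forced: it bears more than 22 N with its gate shut, or more than 40 N while the gate is being passed (contact force between pail and hook above 40 N or (contact force between pail and hook above 22 N and value of joint gate below 0.12 rad)).
It fails at once if another thing on the bench is moved by more than 40 mm (distance of any of tin, hammer, tongs, brush, chisel, hardy, bar from where it was at the start of the episode above 0.04 m).
It also fails if it takes over 72 s, if anything falls off the work surface, if the arm or the gripper's body presses on something with over 40 N, if the wrist force passes 120 N, or if a joint passes its speed limit or range.

ROBOT

A 7-joint arm with a two-finger parallel gripper is mounted at the origin on the work surface. World frame = base frame: x ahead of the robot, y to its left, z up, the work surface at z = 0. Lengths are in m, angles in rad, forces in N, time in s.
With the tool pointing down it reaches from about 0.35 to 0.9 m from the base axis. Payload 8.1 kg.
Tool frame: the origin (TCP) lies at the very end of the fingers, on their centre line; the grasp point (between the pads) lies 19 mm behind it (pinch_z is the y of the grasp point in the tool frame, in m); y points along the fingers, x is the direction in which the jaws open and shut, and the axes are right-handed (so a half turn about y gives the same grasp; the last joint's range is limited). The gripper opens to 92 mm and grips with 3 to 60 N. Pads are 19 mm wide; open, the fingers measure 130 mm over their backs; the gripper's body (75 mm by 190 mm) begins 47 mm behind the grasp point.
Start: joints at [1.212, 0.434, 0.025, 1.573, -0.012, 1.134, -0.075], TCP at [0.158, -0.605, 0.227] pointing down, gripper open.
Joint ranges: [-2.62, 2.62], [-0.44, 2.09], [-1.27, 1.32], [0.08, 2.57], [-1.32, 4.46], [0.12, 2], [-2.74, 2.74]. Speed limits (rad/s): [2.22, 2.22, 3.01, 3.01, 3.14, 3.14, 3.14].

INTERFACE

Orientations are given as a unit quaternion [x, y, z, w].
In Python, from bench import * gives the robot as it stands. The module is installed in compiled form; this text tells all that it offers.
- The arm moves only by the tool arm_command, never from a script. Its argument "increments" is a list that holds one entry, the list of rows, each a list of 7 numbers: the shift along the tool's x, y, z in cm, then the turn, a rotation vector about the tool's x, y, z in rad, then the closure, from 0 (fully open) to 1 (shut). In form: [[[tx, ty, tz, rx, ry, rz, grip], ...]]. A call has 1 to 10 rows; each row is the pose to reach, as a shift and turn from the pose commanded when the call began, along the tool's axes at that moment; what a row does not reach only later rows make up. A row lasts 1/8 s, in which the tool goes at most 62.5 mm and 10.7 degrees, less where a joint would pass 70% of its speed; a pose out of reach is approached as far as the arm can. A call with a gripper value outside its range is refused whole. The fingers move at their own pace and stop on an object; "squeeze" is the grip in N (left out, the last holds). Time passes only in rows, so rows that repeat a pose let the fingers close. It gives the time, the measured TCP pose, the force and the opening at its end, in the units of the state.
- get_state(): the state, without advancing time (a new reading comes with each control period).
- read_camera(name): name is "scene" or "top"; returns (picture, depth): 400x640x3 uint8, red, green, blue; 400x640 float32, m along the optical axis (not along the pixel's ray), 0 where there is no reading.
- get_calibration(name): a dict with "fx", "fy", "cx", "cy" (pixels), "R" (3x3) and "t" (3): a world point X has camera coordinates R X + t. Camera axes: x right, y down, z forward; pixel columns grow to the right and rows downward; lengths in m; the calibration is good to about 2 mm. A picture is of the moment at which its call begins. get_calibration takes no time and is no camera call.
- job_done(): hands the job in, once; it reports no verdict.
The state is a dict: "time_s": time; "qpos": joint angles; "joint_vel": joint speeds; "joint_torque": joint torques, N m; "ee_pos": TCP position; "eef_rot": TCP orientation; "ft_force": force on the tool from outside, world axes, zero at the start; "wrist_torque": the same for the moment, N m; "grip_width": finger opening in m.
Only numpy, scipy, OpenCV 4.12 (cv2) and the standard library are available. Lean on these libraries where they do the work, as an engineer would, in place of code of your own. Each camera call takes 0.05 s, during which the arm holds its last target. There are 200 camera calls.

## Working session

There is one attempt and no reset: what is moved stays moved. The work goes in short steps, Python scripts to look and compute and a tool call to move; the robot and the scene stay as the last step left them, time stands still between calls to the robot, and variables do not carry over. Pictures are saved under pics/ and viewed, about 8 in all and at most 12, crops included, and the job is handed in when it is done.

Besides the shell and the picture viewer there is one more tool, called after "Emit:" as name(argument=value, ...), one argument or row to a line, values as JSON. arm_command: Moves the arm, as the interface text tells. Its arguments: {"type":"object","properties":{"increments":{"type":"array"},"squeeze":{"type":"number"}},"required":["increments"]}

```bash
mkdir -p pics
python3 - <<'E'
from bench import *
import cv2,numpy as np
s=get_state();print(s)
for n in("scene","top"):
    p,d=read_camera(n);cv2.imwrite(f"pics/{n}0.png",p[:,:,::-1]);np.savez(f"pics/{n}0.npz",p=p,d=d)
    print(n,get_calibration(n))
E
```

```text
{'time_s': 0.0, 'qpos': array([ 1.21240865,  0.43520262,  0.0249512 ,  1.57412284, -0.01161512,
        1.13401792, -0.07509429]), 'joint_vel': array([-0.00057522, -0.0005984 ,  0.0005414 ,  0.00035182,  0.0005527 ,
       -0.00018947,  0.00110578]), 'joint_torque': array([ 3.78420882e-04, -6.67867184e+01,  9.84503813e-01, -3.14473701e+01,
       -6.08124468e-02,  4.27377212e-02,  1.89409498e-04]), 'ee_pos': array([ 0.15795433, -0.60415851,  0.22594742]), 'eef_rot': array([-0.55936609,  0.43263222, -0.43168332,  0.55998969]), 'ft_force': array([ 0.45019591, -0.29451296, -0.29512785]), 'wrist_torque': array([0.01501845, 0.01184392, 0.02482615]), 'grip_width': 0.09173485639725759}
scene {'fx': 426.55115978916496, 'fy': 426.55115978916496, 'cx': 319.60417910495204, 'cy': 198.64669082964778, 'R': array([[-0.86603476,  0.49992968,  0.00735603],
       [ 0.27099109,  0.48170393, -0.83338176],
       [-0.4201757 , -0.71974415, -0.55264884]]), 't': array([0.40359264, 0.03064544, 1.25442804])}
top {'fx': 414.4927111550095, 'fy': 414.4927111550095, 'cx': 314.580813226125, 'cy': 201.0993468102434, 'R': array([[-0.00407481, -0.9998743 ,  0.01532237],
       [-0.99517908,  0.00255326, -0.09804118],
       [ 0.09798974, -0.015648  , -0.9950644 ]]), 't': array([-0.01600119,  0.47870001,  1.05970958])}
```

View pics/scene0.png

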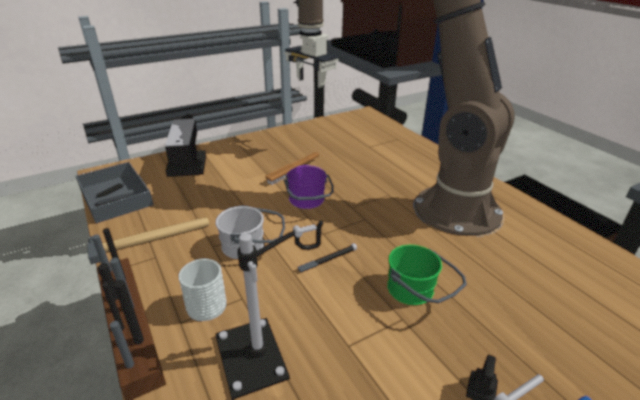

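View pics/top0.png

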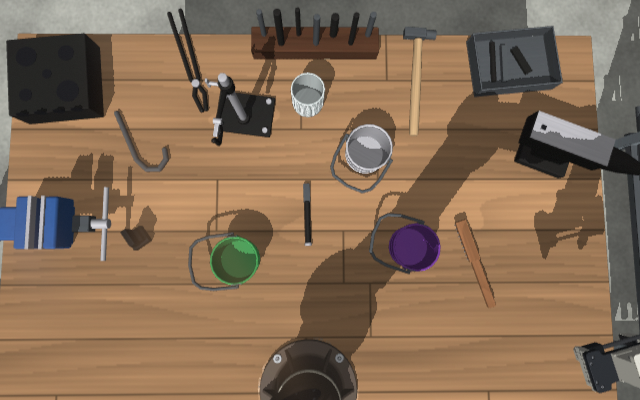

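Pail candidates in the top view are the steel pail with bail at (368,148), the green pail at (235,260), the purple pail at (414,246) and the ribbed tin without a bail at (307,94). The plain steel one with a bail at (368,148) fits the description, and it shows at (241,232) in the scene view. The hook stand is at (245,112) in the top view. Next I'll check both in close crops.

Run:
```python
import cv2,numpy as np
p=cv2.imread("pics/top0.png")
a=cv2.resize(p[110:210,310:410],None,fx=4,fy=4,interpolation=2)
b=cv2.resize(p[60:160,190:290],None,fx=4,fy=4,interpolation=2)
cv2.imwrite("pics/crop1.png",np.hstack([a,b]))
```

```text
(no output)
```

View pics/crop1.png

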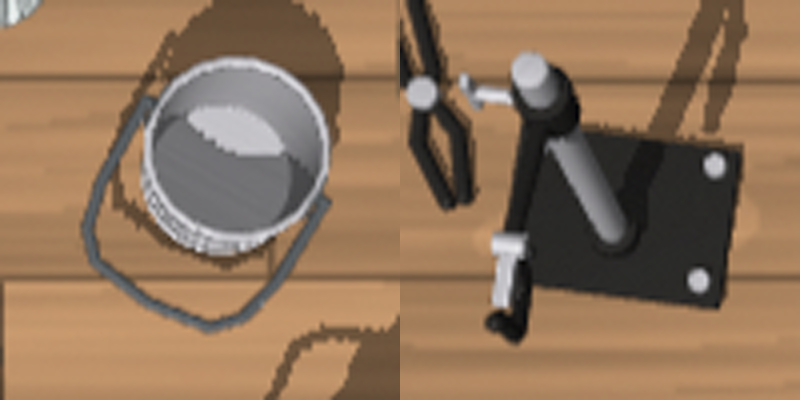

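```bash
cat > h.py <<'E'
from bench import *
import numpy as np, cv2
from scipy.spatial.transform import Rotation as Rn
def ray(n,u,v,z):
    c=get_calibration(n);d=c["R"].T@np.array([(u-c["cx"])/c["fx"],(v-c["cy"])/c["fy"],1]);o=-c["R"].T@c["t"]
    return o+d*(z-o[2])/d[2]
def cloud(n,d):
    c=get_calibration(n);v,u=np.mgrid[:400,:640]
    P=np.stack([(u-c["cx"])/c["fx"]*d,(v-c["cy"])/c["fy"]*d,d],-1)
    return (P-c["t"])@c["R"]
def proj(n,X):
    c=get_calibration(n);q=c["R"]@np.asarray(X)+c["t"];return q[0]/q[2]*c["fx"]+c["cx"],q[1]/q[2]*c["fy"]+c["cy"]
E
python3 - <<'E'
from h import *
D=np.load("pics/top0.npz")["d"];W=cloud("top",D)
W[D==0]=np.nan
np.set_printoptions(precision=3,suppress=True)
# pail region
sub=W[110:200,325:400];m=(sub[...,2]>0.055)&(sub[...,2]<0.12)
pts=sub[m];print(len(pts),pts.min(0),pts.max(0))
cv2.imwrite("pics/h1.png",m.astype(np.uint8)*255)
for r in range(110,200,2):print(''.join('.' if np.isnan(z) else '?' if z<-.02 else '.-#@'[0 if z<.03 else 1 if z<.065 else 2 if z<.1 else 3] for z in W[r,325:400,2]))
print()
for r in range(64,150,2):print(r,''.join(' ' if np.isnan(z) else '.' if z<.03 else chr(int(z*100/4)+97) for z in W[r,200:285,2]))
E
```

```text
920 [ 0.495 -0.213  0.055] [ 0.665 -0.057  0.09 ]
...........................................................................
...........................................................................
...........................................................................
...........................................................................
...........................................................................
...........................................................................
...........................................................................
...........................................................................
..................................###################......................
...............................##########################..................
............................########---------------########................
..........................#####-----------------------########.............
....................###.-##.#------.............---------######............
...................########----....................--------###
[... 5522 characters left out ...]
hhgggggf..............................................................
136 .............hghhggggff..............................................................
138 .............hhhgfgggf...............................................................
140 ...........hhhhhhggggg...............................................................
142 ............hhhh ggggg...............................................................
144 ................ggggg................................................................
146 ..................g..................................................................
148 .....................................................................................
```

The crop shows the plain steel pail with the rim centred at crop (237,150), ears at (148,100) and (326,203), and the folded bail standing out to the lower left. The hook's nose is at crop (505,322), with the light gate behind it at (508,270). The arm runs back to the post at (540,85).

Run:
```python
from h import *
np.set_printoptions(precision=4,suppress=True)
D=np.load("pics/top0.npz")["d"];W=cloud("top",D)
from scipy.optimize import least_squares
sub=W[110:200,325:405].reshape(-1,3)
print("bench z",np.median(W[215:235,250:290,2]))
# rim: high points, iterative
q=sub[(sub[:,2]>0.076)&(sub[:,2]<.1)]
c=np.array([.6,-.14])
for i in range(6):
    r=np.hypot(*(q[:,:2]-c).T);k=q[abs(r-.0555)<.006-.0*i]
    f=least_squares(lambda p:np.hypot(k[:,0]-p[0],k[:,1]-p[1])-.0555,c,loss='soft_l1',f_scale=.001);c=f.x
print("rim c",c,len(k),"z",np.percentile(k[:,2],[50,95]))
b=sub[(sub[:,2]>0.05)&(sub[:,2]<.1)];r=np.hypot(*(b[:,:2]-c).T);b=b[r>.068]
print(len(b))
# bail top: farthest; symmetric axis: mean direction & principal
x=b[:,:2]-c
for y in np.radians(np.arange(-40,-18,2)):
    ax=np.array([np.cos(y),np.sin(y)]);ay=np.array([-ax[1],ax[0]])
    X=x@ax;Y=x@ay
    L=X<-.02
    print(np.degrees(y),X.min(),Y.min(),Y.max(),np.median(Y[(Y>0)&(X>-.06)]),np.median(Y[(Y<0)&(X>-.06)]))
    t=abs(Y)<.04; 
    if t.sum()>5: print("   slope",np.polyfit(Y[t],X[t],2), np.median(b[t,2]))
# hook
H=W[70:150,195:245].reshape(-1,3);a=H[H[:,2]>.2]
post=W[74:83,220:226].reshape(-1,3);print("posttop",post.mean(0))
for r in range(112,148,2):
    row=W[r,205:230];m=row[:,2]>.2
    print(r,[(round(x,3),round(y,3),round(z,3)) for x,y,z in row[m][::3]])
b0=W[105:150,205:240].reshape(-1,3)
lo=W[100:135,225:255].reshape(-1,3);lo=lo[(lo[:,2]>.03)&(lo[:,2]<.2)]
A=np.c_[lo[:,2],np.ones(len(lo))]
print("post",np.linalg.lstsq(A,lo[:,:2],rcond=None)[0],len(lo))
```

```text
bench z -0.0014433104174858625
rim c [ 0.6079 -0.1527] 342 z [0.0836 0.0871]
334
-40.0 -0.11172828560069925 -0.07609255035217621 0.06761995252565357 0.057897345824731945 -0.07025205177076228
   slope [ 6.2955  0.0048 -0.1087] 0.06274023655195721
-38.0 -0.11077777822497911 -0.0744907181358812 0.06793247085063771 0.05946200026577095 -0.06920914961270086
   slope [ 5.2797 -0.0067 -0.1084] 0.06270701155639807
-36.0 -0.11114005563839727 -0.07279813045395313 0.0681622239240853 0.060779832543705704 -0.06803569646875424
   slope [ 4.0535 -0.0188 -0.1079] 0.06262021247951326
-34.0 -0.11137498510208552 -0.07101684946375926 0.06830893182726709 0.062272575556857196 -0.06727614668709138
   slope [ 3.6678 -0.0171 -0.1077] 0.06261229185461936
-32.0 -0.11158893962775807 -0.06914904538180086 0.06837241581920167 0.06360317438555639 -0.06600843410603295
   slope [ 3.389  -0.0069 -0.1076] 0.06260437122972547
-29.999999999999996 -0.11166694021945264 -0.06867985736339915 0.06841820575837516 0.06511810720062304 -0.06466839956472012
   slope [ 3.397   0.0052 -0.1076] 0.0625991431005254
-28.0 -0.111608891845
[... 3387 characters left out ...]
t64(0.576), np.float64(0.193), np.float64(0.287)), (np.float64(0.576), np.float64(0.187), np.float64(0.288)), (np.float64(0.579), np.float64(0.184), np.float64(0.273)), (np.float64(0.587), np.float64(0.185), np.float64(0.242))]
142 [(np.float64(0.571), np.float64(0.19), np.float64(0.289)), (np.float64(0.572), np.float64(0.185), np.float64(0.285)), (np.float64(0.578), np.float64(0.185), np.float64(0.261)), (np.float64(0.583), np.float64(0.183), np.float64(0.24))]
144 [(np.float64(0.575), np.float64(0.19), np.float64(0.256)), (np.float64(0.576), np.float64(0.185), np.float64(0.251))]
146 [(np.float64(0.574), np.float64(0.189), np.float64(0.241))]
post [[-0.0093  0.0059]
 [ 0.6972  0.1688]] 190
```

```bash
cat >> h.py <<'E'
PA=np.array([.608,-.1527]);PY=np.radians(-30.5)
HK=np.array([.589,.187]);HY=np.radians(-8.)
def orient(yaw,lean=35,sgn=1):
    l=np.radians(lean);ax=np.array([np.cos(yaw),np.sin(yaw),0]);z=np.array([0,0,1.])
    y=np.sin(l)*ax-np.cos(l)*z;x=sgn*(np.cos(l)*ax+np.sin(l)*z)
    return np.c_[x,y,np.cross(x,y)]
def off(yaw,x,y,z): # offset in frame of given yaw -> world
    return np.array([np.cos(yaw)*x-np.sin(yaw)*y,np.sin(yaw)*x+np.cos(yaw)*y,z])
def inc(p0,R0,p1,R1):
    return np.round(np.r_[R0.T@(p1-p0)*100,Rn.from_matrix(R0.T@R1).as_rotvec()],3).tolist()
def bail(a,side=-.025,r=.106):
    return np.r_[PA,.075]+off(PY,-r*np.cos(a),side,r*np.sin(a))
E
python3 - <<'E'
from h import *
np.set_printoptions(precision=3,suppress=True)
s=get_state();R0=Rn.from_quat(s["eef_rot"]).as_matrix();print(R0)
for sg in(1,-1):
    R1=orient(PY,35,sg);print(sg,inc(s["ee_pos"],R0,bail(-.1),R1),np.linalg.norm(Rn.from_matrix(R0.T@R1).as_rotvec()))
print("scene proj nose",proj("scene",[.574,.189,.289]),"seat",proj("scene",[.589,.187,.248]),"post",proj("scene",[.7016,.171,.293]))
print("pail",proj("scene",np.r_[PA,.085]),"bail mid",proj("scene",bail(-.1,0,.11)),proj("scene",bail(.1,0,.11)))
p=cv2.imread("pics/scene0.png")[180:280,190:350]
cv2.imwrite("pics/crop2.png",cv2.resize(p,None,fx=5,fy=5,interpolation=2))
E
```

```text
[[ 0.253 -0.     0.967]
 [-0.967  0.001  0.253]
 [-0.001 -1.    -0.   ]]
1 [-37.993, 16.209, 45.754, 0.239, -0.758, -0.58] 0.9839679082768611
-1 [-37.993, 16.209, 45.754, 0.717, 2.268, 0.295] 2.396761500099981
scene proj nose (np.float64(321.4478856427951), np.float64(220.27984566489846)) seat (np.float64(313.1123666604618), np.float64(241.37699296254013)) post (np.float64(246.02390855742618), np.float64(235.9276496771795))
pail (np.float64(239.80019783688928), np.float64(219.1386682377833)) bail mid (np.float64(284.07648838613267), np.float64(226.35244876251934)) (np.float64(283.734995612468), np.float64(219.3106970506473))
```

View pics/crop2.png

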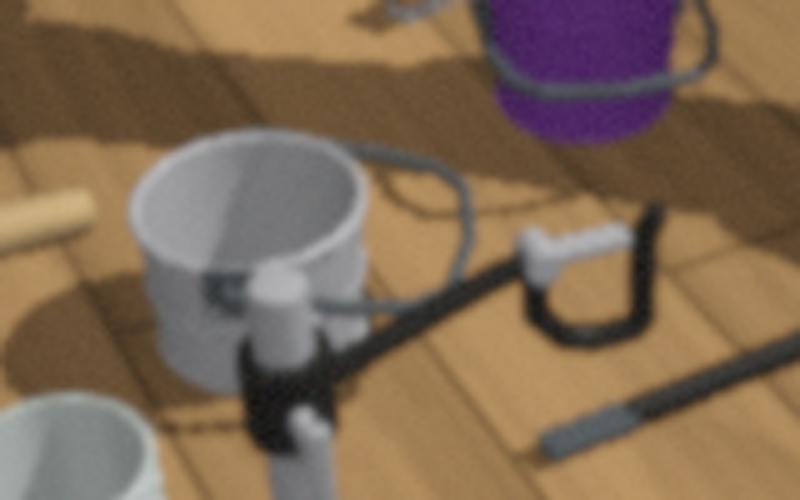

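The crop shows the nose tip at scene pixel (321,221), where my 3D estimate projects to (321,220). The bail middle is at (283,226), which matches a bail angle of about -0.1 rad, so both models hold. Now I'll compute the approach.

Run:
```python
from h import *
s=get_state();R0=Rn.from_quat(s["eef_rot"]).as_matrix()
R1=orient(PY);y=R1[:,1]
g=bail(-.1)+y*.017; v=g-y*.10; via=v+[0,0,.10]
print("g",g,"v",v,"via",via)
print(inc(s["ee_pos"],R0,via,R1))
```

```text
g [ 0.51283671 -0.12565934  0.05049207] v [ 0.46341569 -0.09654813  0.13240728] via [ 0.46341569 -0.09654813  0.23240728]
[-41.392, -0.585, 42.395, 0.239, -0.758, -0.58]
```

Emit:
arm_command(
  increments=[
    [[-8, -4, 8, 0.04, -0.15, -0.1, 0.3], [-16, -5, 16, 0.08, -0.28, -0.2, 0.6], [-22, -5, 22, 0.12, -0.38, -0.29, 0.6], [-28, -5, 28, 0.16, -0.5, -0.38, 0.6], [-34, -4, 34, 0.2, -0.62, -0.48, 0.6], [-41.4, -0.6, 42.4, 0.239, -0.758, -0.58, 0.6], [-41.4, -0.6, 42.4, 0.239, -0.758, -0.58, 0.6], [-41.4, -0.6, 42.4, 0.239, -0.758, -0.58, 0.6], [-41.4, -0.6, 42.4, 0.239, -0.758, -0.58, 0.6], [-41.4, -0.6, 42.4, 0.239, -0.758, -0.58, 0.6]],
  ],
  squeeze=10,
)

```text
time_s: 1.35
ee_pos: [0.4237, -0.1512, 0.2355]
eef_rot: [0.709, 0.02, 0.374, -0.598]
ft_force: [-0.9, -0.7, 0.8]
grip_width: 0.0367
```

```bash
cat >> h.py <<'E'
def st():
    s=get_state();return s,s["ee_pos"],Rn.from_quat(s["eef_rot"]).as_matrix()
E
python3 - <<'E'
from h import *
s,p,R=st();R1=orient(PY);y=R1[:,1]
print(s["time_s"],p,s["grip_width"],s["ft_force"],s["qpos"].round(2))
g=bail(-.1)+y*.017
print(inc(p,R,g-y*.1,R1));print(inc(p,R,g,R1))
E
```

```text
1.35 [ 0.42370904 -0.15121883  0.23550696] 0.03674816698740106 [-0.86013786 -0.66941401  0.82693874] [ 1.35 -0.15 -1.15  2.36  0.22  0.3  -0.56]
[-5.132, 8.923, 6.781, 0.004, 0.005, -0.025]
[-4.882, 18.92, 6.816, 0.004, 0.005, -0.025]
```

Emit:
arm_command(
  increments=[
    [[-3, 2, 4, 0, 0, -0.02, 0.62], [-5.1, 3, 6.8, 0, 0, -0.02, 0.62], [-5.1, 3, 6.8, 0, 0, -0.02, 0.62], [-5.1, 3, 6.8, 0, 0, -0.02, 0.62]],
  ],
)

```text
time_s: 1.85
ee_pos: [0.4167, -0.0982, 0.1823]
eef_rot: [0.719, 0.005, 0.363, -0.593]
ft_force: [1.3, -0.2, -0.9]
grip_width: 0.0349
```

Run:
```python
from h import *
s,p,R=st();R1=orient(PY);y=R1[:,1]
print(s["time_s"],p,s["grip_width"],s["ft_force"],s["qpos"].round(2),s["joint_vel"].round(2))
g=bail(-.1)+y*.017
print(inc(p,R,g-y*.1,R1));print(inc(p,R,g,R1))
```

```text
1.85 [ 0.41671176 -0.09815032  0.18227299] 0.03492315788709199 [ 1.31149659 -0.1887074  -0.92429939] [ 1.02  0.08 -1.25  2.43  1.08  0.53 -1.66] [-0.76  0.51 -0.18  0.14  1.65  0.57 -2.18]
[0.746, 6.231, 2.706, 0.032, 0.011, -0.055]
[1.302, 16.21, 3.026, 0.032, 0.011, -0.055]
```

Emit:
arm_command(
  increments=[
    [[0, 0, 0, 0, 0, 0, 0.62], [0, 0, 0, 0, 0, 0, 0.62]],
  ],
)

```text
time_s: 2.1
ee_pos: [0.4163, -0.0983, 0.1825]
eef_rot: [0.719, 0.005, 0.361, -0.594]
ft_force: [0.3, 0.2, -0.1]
grip_width: 0.0346
```

Run:
```python
from h import *
s,p,R=st();R1=orient(PY);y=R1[:,1]
print(s["time_s"],p,s["grip_width"],s["ft_force"],s["qpos"].round(2),s["joint_vel"].round(2))
g=bail(-.1)+y*.017
print(inc(p,R,g-y*.1,R1));print(inc(p,R,g,R1))
```

```text
2.1 [ 0.41628261 -0.09834994  0.18247912] 0.03457919730276788 [ 0.30840375  0.17688868 -0.07397242] [ 1.02  0.08 -1.24  2.43  1.07  0.53 -1.64] [ 0.02 -0.01  0.   -0.    0.01  0.   -0.02]
[0.781, 6.26, 2.743, 0.032, 0.013, -0.058]
[1.364, 16.238, 3.06, 0.032, 0.013, -0.058]
```

Emit:
arm_command(
  increments=[
    [[0.2, 1.5, 0.8, 0.01, 0.005, -0.02, 0.62], [0.5, 3.5, 1.6, 0.02, 0.01, -0.04, 0.62], [0.8, 6.3, 2.7, 0.032, 0.013, -0.058, 0.62], [0.8, 6.3, 2.7, 0.032, 0.013, -0.058, 0.62], [0.8, 6.3, 2.7, 0.032, 0.013, -0.058, 0.62]],
  ],
)

```text
time_s: 2.72
ee_pos: [0.4633, -0.0976, 0.1329]
eef_rot: [0.707, 0.027, 0.383, -0.594]
ft_force: [0.7, -1.1, 0.8]
grip_width: 0.035
```

```bash
cat > n.py <<'E'
from h import *
import sys
s,p,R=st();R1=orient(PY);y=R1[:,1]
print(s["time_s"],p.round(4),s["grip_width"].round(4),s["ft_force"].round(2),s["qpos"].round(2),s["joint_vel"].round(2))
g=bail(-.1)+y*.017
print(inc(p,R,g-y*.1,R1));print(inc(p,R,g,R1))
E
python3 n.py
```

```text
Traceback (most recent call last):
  File "n.py", line 4, in <module>
    print(s["time_s"],p.round(4),s["grip_width"].round(4),s["ft_force"].round(2),s["qpos"].round(2),s["joint_vel"].round(2))
                                 ^^^^^^^^^^^^^^^^^^^^^
AttributeError: 'float' object has no attribute 'round'
```

```bash
sed -i 's/s\["grip_width"\].round(4)/round(s["grip_width"],4)/' n.py; python3 n.py
python3 - <<'E'
from h import *
p,d=read_camera("top");q,d2=read_camera("scene")
a=cv2.resize(p[100:225,300:425,::-1],(400,400),interpolation=2);b=cv2.resize(q[150:275,200:325,::-1],(400,400),interpolation=2)
cv2.imwrite("pics/c3.png",np.hstack([a,b]))
E
```

```text
2.725 [ 0.4633 -0.0976  0.1329] 0.035 [ 0.68 -1.12  0.79] [ 0.74  0.36 -1.13  2.47  1.57  0.75 -2.19] [ 0.01 -0.02 -0.01 -0.    0.01  0.01 -0.02]
[-0.066, 0.018, 0.098, 0.001, -0.002, 0.001]
[-0.072, 10.018, 0.113, 0.001, -0.002, 0.001]
```

View pics/c3.png

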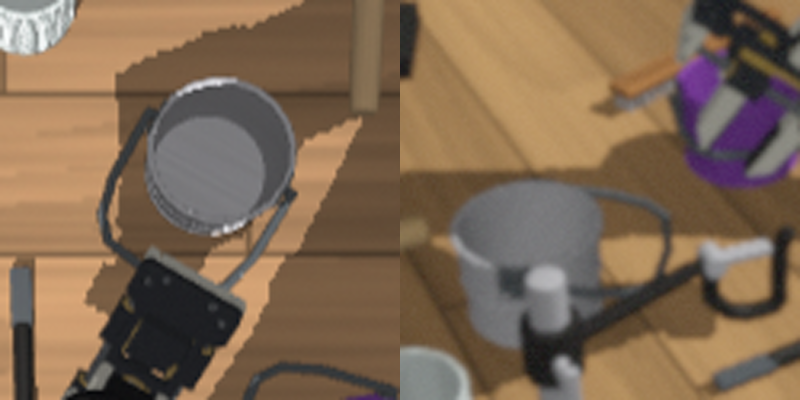

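The top view shows the gripper lined up over the bail's near side, right of its middle. The scene view shows the pail untouched. I'll advance along the fingers.

Emit:
arm_command(
  increments=[
    [[0, 2.5, 0, 0, 0, 0, 0.62], [0, 5, 0, 0, 0, 0, 0.62], [0, 7.5, 0, 0, 0, 0, 0.62], [0, 9, 0.1, 0, 0, 0, 0.62], [0, 10, 0.1, 0, 0, 0, 0.62], [0, 10, 0.1, 0, 0, 0, 0.62]],
  ],
)

```text
time_s: 3.58
ee_pos: [0.5141, -0.126, 0.051]
eef_rot: [0.706, 0.027, 0.384, -0.594]
ft_force: [-0.7, 0.3, 0.1]
grip_width: 0.0347
```

```bash
python3 n.py
python3 - <<'E'
from h import *
p,d=read_camera("top");q,d2=read_camera("scene")
a=cv2.resize(p[100:225,300:425,::-1],(400,400),interpolation=2);b=cv2.resize(q[170:250,230:310,::-1],(400,400),interpolation=2)
cv2.imwrite("pics/c4.png",np.hstack([a,b]))
E
```

```text
3.575 [ 0.5141 -0.126   0.051 ] 0.0347 [-0.7   0.33  0.09] [ 0.65  0.66 -0.99  2.44  1.89  0.93 -2.36] [-0.01 -0.02 -0.01  0.01 -0.01 -0.01 -0.  ]
[-0.115, -10.03, -0.047, 0.001, -0.003, 0.002]
[-0.133, -0.03, -0.04, 0.001, -0.003, 0.002]
```

View pics/c4.png

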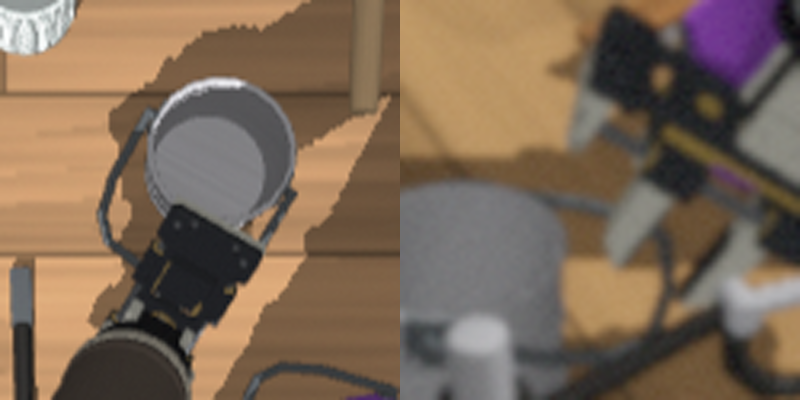

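The fingers straddle the bar on the bail's near side and the pail hasn't moved. I'll close to a loose hold.

Emit:
arm_command(
  increments=[
    [[0, 0, 0, 0, 0, 0, 0.7], [0, 0, 0, 0, 0, 0, 0.78], [0, 0, 0, 0, 0, 0, 0.84], [0, 0, 0, 0, 0, 0, 0.84], [0, 0, 0, 0, 0, 0, 0.84]],
  ],
  squeeze=3,
)

```text
time_s: 4.3
ee_pos: [0.5142, -0.1253, 0.0506]
eef_rot: [0.706, 0.028, 0.384, -0.595]
ft_force: [-0.2, 0.4, -0.3]
grip_width: 0.0149
```

```bash
cat > arc.py <<'E'
from h import *
import sys
# bail arc: outer/lower finger pushes: w gap; tool centre offset so bar lies on lower finger
s,p,R=st();R1=orient(PY);x,y=R1[:,0],R1[:,1]
print(s["time_s"],p.round(4),round(s["grip_width"],4),s["ft_force"].round(2),s["qpos"].round(2))
w=float(sys.argv[1])
for a in map(float,sys.argv[2:]):
    dep=.013+.006*abs(np.cos(a-.9))*0
    g=bail(a)+y*.015+x*(w/2-.004)
    i=inc(p,R,g,R1);print(a,[round(v,2) for v in i[:3]],i[3:])
E
python3 arc.py .0145 -.1 0 .2 .4 .6 .8 1 1.2 1.4 1.57
```

```text
4.3 [ 0.5142 -0.1253  0.0506] 0.0149 [-0.22  0.38 -0.26] [ 0.65  0.66 -0.99  2.44  1.89  0.93 -2.37]
-0.1 [0.24, -0.25, -0.1] [-0.0, -0.002, 0.001]
0.0 [0.8, -1.14, -0.1] [-0.0, -0.002, 0.001]
0.2 [2.19, -2.75, -0.1] [-0.0, -0.002, 0.001]
0.4 [3.86, -4.04, -0.1] [-0.0, -0.002, 0.001]
0.6 [5.76, -4.98, -0.09] [-0.0, -0.002, 0.001]
0.8 [7.8, -5.52, -0.09] [-0.0, -0.002, 0.001]
1.0 [9.92, -5.64, -0.08] [-0.0, -0.002, 0.001]
1.2 [12.01, -5.34, -0.08] [-0.0, -0.002, 0.001]
1.4 [14.01, -4.63, -0.07] [-0.0, -0.002, 0.001]
1.57 [15.56, -3.73, -0.07] [-0.0, -0.002, 0.001]
```

Emit:
arm_command(
  increments=[
    [[0.25, -0.3, 0, 0, 0, 0, 0.84], [0.8, -1.1, 0, 0, 0, 0, 0.84], [1.5, -2.0, 0, 0, 0, 0, 0.84], [2.2, -2.75, 0, 0, 0, 0, 0.84], [3.0, -3.4, 0, 0, 0, 0, 0.84], [3.9, -4.0, 0, 0, 0, 0, 0.84], [4.8, -4.55, 0, 0, 0, 0, 0.84], [5.8, -5.0, 0, 0, 0, 0, 0.84], [5.8, -5.0, 0, 0, 0, 0, 0.84]],
  ],
)

```text
time_s: 5.42
ee_pos: [0.531, -0.1353, 0.1264]
eef_rot: [0.706, 0.028, 0.385, -0.594]
ft_force: [-2.6, 0.7, -0.1]
grip_width: 0.0149
```

```bash
python3 arc.py .0145 .6 .8 1 1.2 1.4 1.57 1.65
python3 - <<'E'
from h import *
p,d=read_camera("top");q,d2=read_camera("scene")
a=cv2.resize(p[100:225,300:425,::-1],(400,400),interpolation=2);b=cv2.resize(q[160:260,210:310,::-1],(400,400),interpolation=2)
cv2.imwrite("pics/c5.png",np.hstack([a,b]))
E
```

```text
5.425 [ 0.531  -0.1353  0.1264] 0.0149 [-2.57  0.67 -0.1 ] [ 0.76  0.46 -1.03  2.34  1.63  0.74 -2.07]
0.6 [-0.2, 0.1, -0.09] [-0.0, -0.003, 0.004]
0.8 [1.85, -0.43, -0.09] [-0.0, -0.003, 0.004]
1.0 [3.96, -0.55, -0.08] [-0.0, -0.003, 0.004]
1.2 [6.06, -0.25, -0.07] [-0.0, -0.003, 0.004]
1.4 [8.05, 0.47, -0.07] [-0.0, -0.003, 0.004]
1.57 [9.61, 1.37, -0.06] [-0.0, -0.003, 0.004]
1.65 [10.28, 1.89, -0.06] [-0.0, -0.003, 0.004]
```

View pics/c5.png

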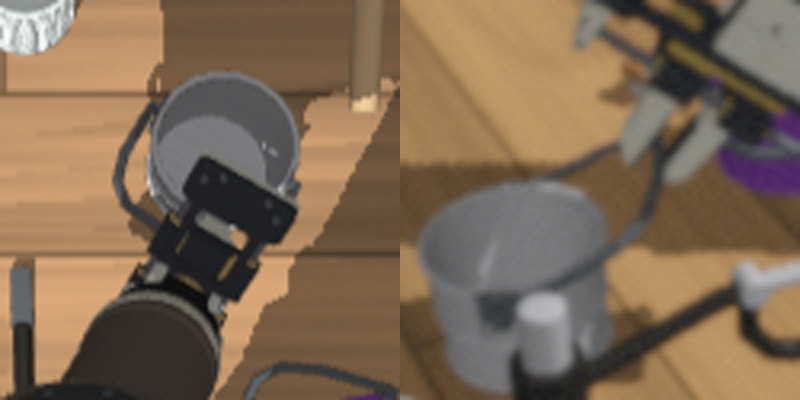

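The bail is at about 0.6 rad, riding on the lower finger. The pail stands upright and has shifted about 4 mm, so I'll continue.

Emit:
arm_command(
  increments=[
    [[0.9, -0.3, 0, 0, 0, 0, 0.84], [1.9, -0.6, 0, 0, 0, 0, 0.84], [3.0, -0.65, 0, 0, 0, 0, 0.84], [4.1, -0.6, 0, 0, 0, 0, 0.84], [5.2, -0.45, 0, 0, 0, 0, 0.84], [6.3, -0.15, 0, 0, 0, 0, 0.84], [7.3, 0.3, 0, 0, 0, 0, 0.84], [8.3, 0.7, 0, 0, 0, 0, 0.84], [8.3, 0.7, 0, 0, 0, 0, 0.84]],
  ],
)

```text
time_s: 6.65
ee_pos: [0.5929, -0.1721, 0.1669]
eef_rot: [0.706, 0.027, 0.384, -0.594]
ft_force: [-0.4, 0.8, -0.1]
grip_width: 0.0147
```

```bash
python3 arc.py .0145  1.4 1.57 1.65
python3 - <<'E'
from h import *
np.set_printoptions(precision=3,suppress=True)
p,d=read_camera("top");q,d2=read_camera("scene")
a=cv2.resize(p[100:225,300:425,::-1],(400,400),interpolation=2);b=cv2.resize(q[140:260,210:330,::-1],(400,400),interpolation=2)
cv2.imwrite("pics/c6.png",np.hstack([a,b]))
E
```

```text
6.65 [ 0.5929 -0.1721  0.1669] 0.0147 [-0.35  0.77 -0.14] [ 0.82  0.46 -1.01  2.16  1.45  0.7  -1.75]
1.4 [-0.17, -0.38, -0.06] [-0.0, -0.003, 0.002]
1.57 [1.38, 0.53, -0.06] [-0.0, -0.003, 0.002]
1.65 [2.06, 1.04, -0.05] [-0.0, -0.003, 0.002]
```

View pics/c6.png

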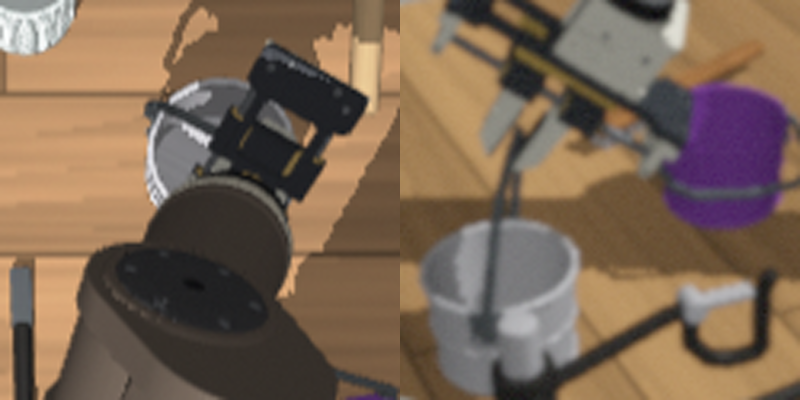

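The bail is nearly upright at about 1.4 rad, and the pail is upright and back at its original place (left rim edge at crop x≈147). I'll finish the last 0.17 rad.

Emit:
arm_command(
  increments=[
    [[0.7, 0.25, 0, 0, 0, 0, 0.84], [1.3, 0.4, 0, 0, 0, 0, 0.84], [1.5, 0.5, 0, 0, 0, 0, 0.84], [1.5, 0.5, 0, 0, 0, 0, 0.84], [1.4, 0.5, 0, 0, 0, 0, 0.88], [1.2, 0.5, 0, 0, 0, 0, 0.92], [1.2, 0.5, 0, 0, 0, 0, 1.0], [1.2, 0.5, 0, 0, 0, 0, 1.0], [1.2, 0.5, 0, 0, 0, 0, 1.0]],
  ],
)

```text
time_s: 7.88
ee_pos: [0.6032, -0.1781, 0.1699]
eef_rot: [0.706, 0.028, 0.384, -0.594]
ft_force: [-0.6, 0.6, 2.7]
grip_width: 0.0088
```

```bash
python3 arc.py .0085 1.4 1.57 1.65
python3 - <<'E'
from h import *
np.set_printoptions(precision=3,suppress=True)
q,d2=read_camera("scene");cv2.imwrite("pics/s7.png",q[:,:,::-1])
W=cloud("scene",d2);sub=W[190:270,205:270].reshape(-1,3)
# rim fit
c=PA.copy();k=sub[(sub[:,2]>.081)&(sub[:,2]<.093)]
from scipy.optimize import least_squares
for i in range(5):
    r=np.hypot(*(k[:,:2]-c).T);kk=k[abs(r-.0555)<.008]
    c=least_squares(lambda t:np.hypot(kk[:,0]-t[0],kk[:,1]-t[1])-.0555,c,loss='soft_l1',f_scale=.001).x
print("rim",c,len(kk))
e=proj("scene",np.r_[c,.075]+off(PY,0,.065,0));print("ear+y",e)
for a in(1.3,1.4,1.5,1.57,1.65,1.75,1.85):print(a,proj("scene",np.r_[c,.075]+off(PY,-.1*np.cos(a),.05,.1*np.sin(a))))
b=cv2.resize(q[140:260,210:330,::-1],(600,600),interpolation=2);cv2.imwrite("pics/c7.png",b)
E
```

```text
7.875 [ 0.6032 -0.1781  0.1699] 0.0088 [-0.55  0.56  2.69] [ 0.82  0.47 -1.    2.13  1.43  0.7  -1.72]
1.4 [-1.62, -0.82, -0.07] [-0.0, -0.002, 0.002]
1.57 [-0.07, 0.08, -0.07] [-0.0, -0.002, 0.002]
1.65 [0.61, 0.6, -0.07] [-0.0, -0.002, 0.002]
rim [ 0.61  -0.152] 251
ear+y (np.float64(234.96486962750413), np.float64(239.2233718103038))
1.3 (np.float64(243.52547798400042), np.float64(202.1389806239375))
1.4 (np.float64(239.15036346151328), np.float64(201.29359064477347))
1.5 (np.float64(234.73436064133188), np.float64(200.8054865885102))
1.57 (np.float64(231.64642850883098), np.float64(200.6800231492649))
1.65 (np.float64(228.14647437913996), np.float64(200.75592592166146))
1.75 (np.float64(223.85347980387127), np.float64(201.1784209808485))
1.85 (np.float64(219.69801041865028), np.float64(201.95933076824014))
```

View pics/c7.png

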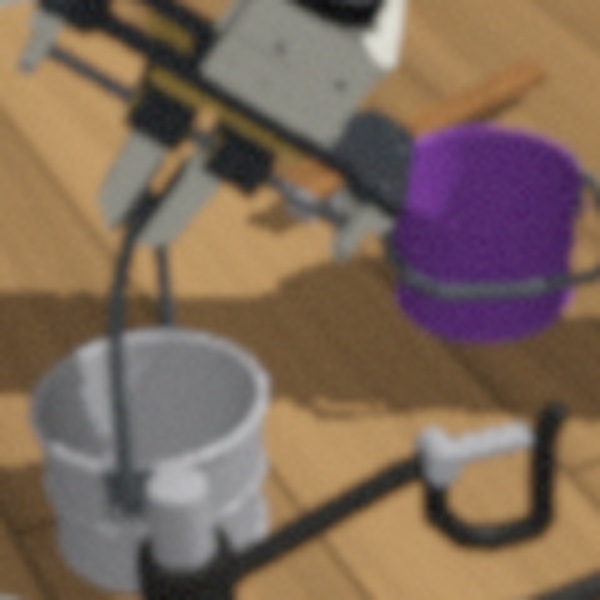

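The bail is upright at about 1.5 rad and pinched (opening 8.8 mm). The pail is standing with its rim centre at (0.610, -0.152), about 2 mm from the start. Next is a tight grip and the lift.

Emit:
arm_command(
  increments=[
    [[0, 0, 0, 0, 0, 0, 1.0], [0, 0, 0, 0, 0, 0, 1.0], [0, 0, 0, 0, 0, 0, 1.0], [0.6, -0.8, 0, 0, 0, 0, 1.0], [1.7, -2.5, 0, 0, 0, 0, 1.0], [3.4, -4.9, 0, 0, 0, 0, 1.0], [5.2, -7.4, 0, 0, 0, 0, 1.0], [6.9, -9.8, 0, 0, 0, 0, 1.0], [8.0, -11.5, 0, 0, 0, 0, 1.0], [8.0, -11.5, 0, 0, 0, 0, 1.0]],
  ],
  squeeze=60,
)

```text
time_s: 9.18
ee_pos: [0.6018, -0.1779, 0.3095]
eef_rot: [0.706, 0.027, 0.384, -0.594]
ft_force: [0.3, -0.2, -5.2]
grip_width: 0.0061
```

```bash
cat > carry.py <<'E'
from h import *
import sys
# relation TCP->bail mid assumed rigid: bar is 15 mm behind TCP, mid is +25 mm along pail y, +1.. up
def mid_to_tcp(m,yaw):
    R1=orient(yaw);return m+off(yaw,0,-.025,-.004)+R1[:,1]*DEP
DEP=.015
s,p,R=st()
print(s["time_s"],p.round(4),round(s["grip_width"],4),"F",s["ft_force"].round(2),s["qpos"].round(2))
yaw=np.arctan2(R[1,2],R[0,2])-np.pi/2;
m=p-R[:,1]*DEP+off(yaw,0,.025,.004)
print("yaw",np.degrees(yaw),"lean",np.degrees(np.arcsin(np.hypot(R[0,1],R[1,1]))),"mid est",m.round(4))
d=m-np.r_[HK,.248];print("mid in hook frame",(np.array([[np.cos(HY),np.sin(HY),0],[-np.sin(HY),np.cos(HY),0],[0,0,1]])@d).round(4))
E
python3 carry.py
python3 - <<'E'
exec(open('carry.py').read().split("print")[0])
q,d2=read_camera("scene")
b=cv2.resize(q[80:280,150:350,::-1],(600,600),interpolation=2);cv2.imwrite("pics/c8.png",b)
t=mid_to_tcp(np.r_[HK,.0]+off(HY,-.12,0,.32),HY);print("to front",inc(p,R,t,orient(HY)))
E
```

```text
9.175 [ 0.6018 -0.1779  0.3095] 0.0061 F [ 0.29 -0.19 -5.24] [ 1.05  0.28 -1.19  1.94  0.93  0.76 -1.19]
yaw -30.62228607092139 lean 35.057443956631396 mid est [ 0.6071 -0.152   0.3258]
mid in hook frame [ 0.0651 -0.3332  0.0778]
to front [-24.093, -16.171, 24.154, 0.226, -0.324, 0.001]
```

View pics/c8.png

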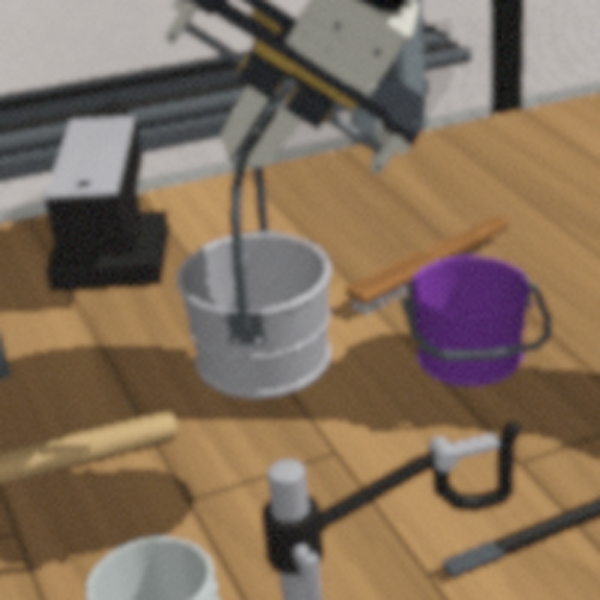

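The pail hangs upright in the grip (about 5.2 N on the wrist) and everything else is undisturbed. That makes 10 pictures viewed, so I'll mostly measure from here. Next I'll carry it to the front of the hook in gentle steps.

Emit:
arm_command(
  increments=[
    [[-0.6, -0.4, 0.6, 0.006, -0.01, 0, 1.0], [-1.8, -1.2, 1.8, 0.018, -0.025, 0, 1.0], [-3.2, -2.2, 3.2, 0.03, -0.043, 0, 1.0], [-4.8, -3.2, 4.8, 0.045, -0.065, 0, 1.0], [-6.4, -4.3, 6.4, 0.06, -0.086, 0, 1.0], [-8.0, -5.4, 8.0, 0.075, -0.108, 0, 1.0], [-9.6, -6.5, 9.6, 0.09, -0.13, 0, 1.0], [-11.2, -7.5, 11.2, 0.105, -0.15, 0, 1.0], [-12.6, -8.5, 12.6, 0.118, -0.17, 0, 1.0], [-13.4, -9.0, 13.4, 0.126, -0.18, 0, 1.0]],
  ],
)

```text
time_s: 10.48
ee_pos: [0.5313, 0.0213, 0.3068]
eef_rot: [0.699, 0.106, 0.316, -0.633]
ft_force: [0.6, 0.2, -5.8]
grip_width: 0.0062
```

```bash
cat > front.py <<'E'
exec(open('carry.py').read())
t=mid_to_tcp(np.r_[HK,.0]+off(HY,float(sys.argv[1]),0,float(sys.argv[2])),HY);print("inc",inc(p,R,t,orient(HY)))
E
python3 front.py -.115 .318
```

```text
10.475 [0.5313 0.0213 0.3068] 0.0062 F [ 0.57  0.2  -5.75] [ 0.87  0.03 -1.24  2.1   0.69  0.64 -1.15]
yaw -17.866519489200844 lean 35.13130944812499 mid est [0.5308 0.0478 0.323 ]
mid in hook frame [-0.0383 -0.146   0.075 ]
inc [-8.189, -5.13, 13.249, 0.098, -0.141, 0.002]
```

Emit:
arm_command(
  increments=[
    [[-0.8, -0.5, 1.3, 0.01, -0.014, 0, 1.0], [-1.7, -1.1, 2.8, 0.02, -0.03, 0, 1.0], [-2.7, -1.7, 4.4, 0.033, -0.047, 0, 1.0], [-3.7, -2.3, 6.0, 0.045, -0.064, 0, 1.0], [-4.7, -2.9, 7.6, 0.056, -0.081, 0, 1.0], [-5.7, -3.5, 9.2, 0.068, -0.098, 0, 1.0], [-6.6, -4.1, 10.7, 0.08, -0.114, 0, 1.0], [-7.4, -4.6, 12.0, 0.09, -0.128, 0, 1.0], [-8.0, -5.0, 12.9, 0.096, -0.138, 0, 1.0], [-8.2, -5.1, 13.2, 0.098, -0.141, 0, 1.0]],
  ],
)

```text
time_s: 11.72
ee_pos: [0.4805, 0.1761, 0.3013]
eef_rot: [0.687, 0.165, 0.26, -0.658]
ft_force: [0.2, -0.1, -5.7]
grip_width: 0.0066
```

```bash
python3 front.py -.115 .315
```

```text
11.725 [0.4805 0.1761 0.3013] 0.0066 F [ 0.18 -0.08 -5.65] [ 0.47  0.04 -1.25  2.11  0.78  0.77 -1.41]
yaw -8.064233108581378 lean 35.09537158992107 mid est [0.4755 0.202  0.3175]
mid in hook frame [-0.1145 -0.0009  0.0695]
inc [-0.187, 0.179, 0.092, 0.0, -0.001, 0.002]
```

Run:
```python
from h import *
np.set_printoptions(precision=4,suppress=True)
q,d=read_camera("scene");t,dt=read_camera("top");W=cloud("scene",d);T=cloud("top",dt)
cv2.imwrite("pics/s9.png",q[:,:,::-1]);cv2.imwrite("pics/t9.png",t[:,:,::-1])
c,s_=np.cos(HY),np.sin(HY);Rh=np.array([[c,s_,0],[-s_,c,0],[0,0,1]])
for nm,w in(("scene",W),("top",T)):
    h=(w.reshape(-1,3)-np.r_[HK,0])@Rh.T
    k=h[(abs(h[:,1])<.015)&(h[:,0]>-.03)&(h[:,0]<.06)&(h[:,2]>.21)&(h[:,2]<.31)]
    print(nm,len(k),"y",k[:,1].mean());
    for lo in np.arange(-.025,.06,.005):
        b=k[(k[:,0]>=lo)&(k[:,0]<lo+.005)]
        if len(b):print("  x%.3f n%d z %.3f..%.3f y %.3f..%.3f"%(lo,len(b),b[:,2].min(),b[:,2].max(),b[:,1].min(),b[:,1].max()))
# rim of pail
h=(W.reshape(-1,3)-np.r_[HK,0])@Rh.T
k=h[(h[:,0]>-.20)&(h[:,0]<-.04)&(abs(h[:,1])<.09)&(h[:,2]>.11)]
for z in np.arange(.12,.34,.01):
    b=k[(k[:,2]>=z)&(k[:,2]<z+.01)]
    if len(b):print("z%.2f n%d x %.3f..%.3f y %.3f..%.3f"%(z,len(b),b[:,0].min(),b[:,0].max(),b[:,1].min(),b[:,1].max()))
for P,n in(((-.114,-.001,.318),"mid"),((-.114,.04,.313),"top end"),((-.114,.065,.208),"ear")):
    X=np.r_[HK,0]+off(HY,*P);print(n,proj("scene",X))
a=cv2.resize(q[120:320,230:430,::-1],(600,600),interpolation=2);cv2.imwrite("pics/c9.png",a)
```

```text
scene 544 y 0.0036487893808166035
  x-0.020 n2 z 0.286..0.287 y 0.003..0.005
  x-0.015 n37 z 0.241..0.290 y -0.002..0.007
  x-0.010 n78 z 0.238..0.289 y -0.002..0.007
  x-0.005 n40 z 0.235..0.282 y -0.002..0.007
  x0.000 n32 z 0.239..0.284 y -0.004..0.007
  x0.005 n31 z 0.236..0.283 y -0.002..0.008
  x0.010 n32 z 0.238..0.284 y -0.002..0.006
  x0.015 n28 z 0.240..0.284 y -0.003..0.006
  x0.020 n37 z 0.240..0.283 y -0.006..0.007
  x0.025 n56 z 0.244..0.287 y -0.005..0.010
  x0.030 n68 z 0.252..0.286 y -0.006..0.010
  x0.035 n24 z 0.256..0.284 y -0.007..0.006
  x0.040 n20 z 0.274..0.282 y -0.002..0.006
  x0.045 n20 z 0.271..0.280 y 0.000..0.007
  x0.050 n19 z 0.271..0.278 y -0.002..0.007
  x0.055 n20 z 0.268..0.277 y -0.002..0.006
top 303 y -0.0008380850208038744
  x-0.020 n10 z 0.284..0.289 y -0.004..0.004
  x-0.015 n31 z 0.241..0.291 y -0.005..0.004
  x-0.010 n13 z 0.237..0.283 y -0.005..0.002
  x-0.005 n20 z 0.239..0.284 y -0.005..0.003
  x0.000 n22 z 0.238..0.283 y -0.005..0.005
  x0.005 n23 z 0.234..0.282 y -0.005..0.004
  x0.010 n26 z 0.239..0.283 y -0.005..0.004
  x0.015 n26 z 0
[... 886 characters left out ...]
 y -0.072..0.064
z0.24 n37 x -0.119..-0.106 y -0.070..0.064
z0.25 n41 x -0.119..-0.106 y -0.070..0.065
z0.26 n45 x -0.120..-0.107 y -0.068..0.066
z0.27 n40 x -0.120..-0.107 y -0.066..0.063
z0.28 n48 x -0.119..-0.108 y -0.065..0.062
z0.29 n52 x -0.121..-0.108 y -0.060..0.059
z0.30 n102 x -0.135..-0.100 y -0.057..0.054
z0.31 n226 x -0.142..-0.097 y -0.034..0.045
z0.32 n166 x -0.151..-0.096 y -0.037..-0.012
z0.33 n222 x -0.199..-0.100 y -0.037..0.010
z0.34 n215 x -0.193..-0.107 y -0.037..0.013
mid (np.float64(374.65285230334274), np.float64(193.9111852469393))
top end (np.float64(386.18228074512), np.float64(209.0170392989852))
ear (np.float64(387.64168423804034), np.float64(266.0778322720039))
```

View pics/c9.png

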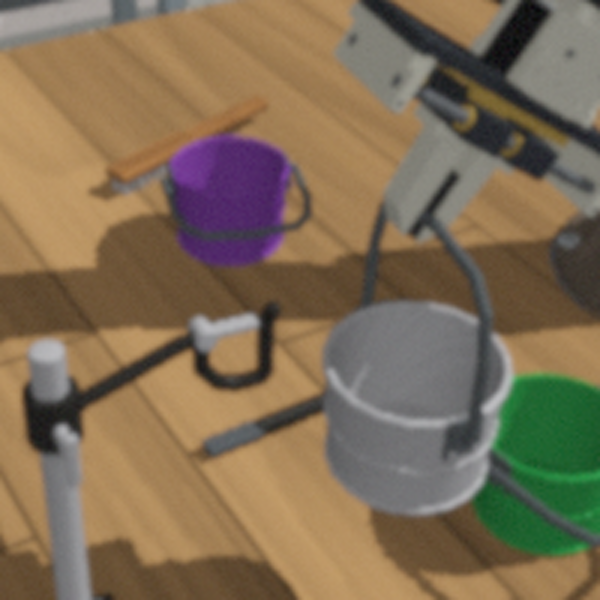

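The crop shows the hook clear ahead of the bail, with the nose tip at crop (270,310). The bail is upright over a level pail and the gripper is well above. In the hook frame the bail measures x≈-113 mm, y≈-3 mm, mid z≈317 mm, and the nose top is at z≈290 mm, which puts the seat near 247 mm. I'll move straight on by 111 mm.

Emit:
arm_command(
  increments=[
    [[0.5, 0.3, 0.1, 0, 0, 0, 1.0], [1.5, 1.0, 0.1, 0, 0, 0, 1.0], [2.8, 1.9, 0.2, 0, 0, 0, 1.0], [4.1, 2.9, 0.2, 0, 0, 0, 1.0], [5.5, 3.9, 0.3, 0, 0, 0, 1.0], [6.9, 4.8, 0.3, 0, 0, 0, 1.0], [8.1, 5.7, 0.3, 0, 0, 0, 1.0], [8.8, 6.2, 0.3, 0, 0, 0, 1.0], [9.1, 6.4, 0.3, 0, 0, 0, 1.0], [9.1, 6.4, 0.3, 0, 0, 0, 1.0]],
  ],
)

```text
time_s: 13.08
ee_pos: [0.5912, 0.1622, 0.3012]
eef_rot: [0.688, 0.165, 0.261, -0.657]
ft_force: [-0.6, -0.0, -6.0]
grip_width: 0.0064
```

```bash
python3 front.py 0 .292
cat > meas.py <<'E'
from h import *
np.set_printoptions(precision=4,suppress=True)
q,d=read_camera("scene");t,dt=read_camera("top");W=cloud("scene",d);T=cloud("top",dt)
c,s_=np.cos(HY),np.sin(HY);Rh=np.array([[c,s_,0],[-s_,c,0],[0,0,1]])
h=(W.reshape(-1,3)-np.r_[HK,0])@Rh.T
k=h[(abs(h[:,0])<.07)&(abs(h[:,1])<.09)&(h[:,2]>.04)&(h[:,2]<.36)]
leg=k[(k[:,1]>.045)&(k[:,2]>.12)]
for z in np.arange(.10,.34,.02):
    b=leg[(leg[:,2]>=z)&(leg[:,2]<z+.02)]
    if len(b):print("leg z%.2f n%d x %.3f..%.3f med %.4f y %.3f..%.3f"%(z,len(b),b[:,0].min(),b[:,0].max(),np.median(b[:,0]),b[:,1].min(),b[:,1].max()))
rim=k[(k[:,0]<-.04)&(k[:,2]<.24)];r2=k[(k[:,0]>.04)&(k[:,2]<.24)]
print("rim top -x %.4f  +x %.4f"%(np.percentile(rim[:,2],97),np.percentile(r2[:,2],97) if len(r2) else 0))
n=h[(abs(h[:,1]-.002)<.006)&(h[:,0]>-.025)&(h[:,0]<-.006)&(h[:,2]>.2)&(h[:,2]<.3)];print("nose",len(n),n[:,0].mean() if len(n) else 0,n[:,2].max() if len(n) else 0)
g=h[(abs(h[:,1]-.002)<.006)&(h[:,0]>.002)&(h[:,0]<.016)&(h[:,2]>.2)&(h[:,2]<.3)];print("gate z hist",np.histogram(g[:,2],np.arange(.22,.3,.005)))
E
python3 meas.py
```

```text
13.075 [0.5912 0.1622 0.3012] 0.0064 F [-0.61 -0.03 -5.96] [ 0.37  0.28 -1.14  1.95  0.99  0.88 -1.44]
yaw -8.152298683816296 lean 35.09834213089715 mid est [0.5862 0.1882 0.3175]
mid in hook frame [-0.0029  0.0008  0.0695]
inc [-1.225, 2.256, -0.077, 0.002, -0.002, 0.002]
leg z0.12 n3 x -0.001..0.010 med 0.0007 y 0.045..0.045
leg z0.14 n22 x -0.005..0.014 med 0.0053 y 0.045..0.047
leg z0.16 n103 x -0.018..0.023 med 0.0037 y 0.045..0.050
leg z0.18 n134 x -0.020..0.027 med 0.0102 y 0.045..0.062
leg z0.20 n215 x -0.030..0.033 med 0.0051 y 0.045..0.066
leg z0.22 n46 x -0.006..0.002 med -0.0010 y 0.060..0.066
leg z0.24 n44 x -0.006..0.001 med -0.0020 y 0.059..0.067
leg z0.26 n58 x -0.007..0.000 med -0.0024 y 0.057..0.067
leg z0.28 n69 x -0.009..-0.000 med -0.0033 y 0.048..0.062
leg z0.30 n30 x -0.009..-0.002 med -0.0042 y 0.045..0.054
rim top -x 0.2154  +x 0.2179
nose 79 -0.009083429728441046 0.28888485670183617
gate z hist (array([ 0,  0,  0, 12, 29,  2,  0,  0,  0,  0,  0,  9, 31,  0,  0]), array([0.22 , 0.225, 0.23 , 0.235, 0.24 , 0.245, 0.25 , 0.255, 0.26 ,
       0.265, 0.27 , 0.275, 0.28 , 0.285, 0.29 , 0.295]))
```

Emit:
arm_command(
  increments=[
    [[0.25, 0.17, 0, 0, 0, 0, 1.0], [0.0, 0.6, 0, 0, 0, 0, 1.0], [-0.4, 1.1, 0, 0, 0, 0, 1.0], [-0.8, 1.6, 0, 0, 0, 0, 1.0], [-1.2, 2.2, 0, 0, 0, 0, 1.0], [-1.3, 2.4, 0, 0, 0, 0, 1.0], [-1.3, 2.4, 0, 0, 0, 0, 1.0]],
  ],
)

```text
time_s: 14.05
ee_pos: [0.5945, 0.1618, 0.274]
eef_rot: [0.688, 0.165, 0.261, -0.657]
ft_force: [-1.1, 0.1, -5.7]
grip_width: 0.0062
```

```bash
python3 front.py 0 .28; python3 meas.py
```

```text
14.05 [0.5945 0.1618 0.274 ] 0.0062 F [-1.15  0.11 -5.69] [ 0.33  0.32 -1.11  1.99  1.07  0.86 -1.52]
yaw -8.150372225480295 lean 35.09010431949093 mid est [0.5895 0.1878 0.2902]
mid in hook frame [0.0004 0.0008 0.0422]
inc [-0.618, 0.817, -0.081, 0.001, -0.002, 0.002]
leg z0.12 n51 x -0.009..0.020 med 0.0064 y 0.045..0.049
leg z0.14 n107 x -0.017..0.028 med 0.0089 y 0.045..0.055
leg z0.16 n166 x -0.022..0.029 med 0.0104 y 0.045..0.065
leg z0.18 n149 x -0.027..0.036 med 0.0044 y 0.045..0.066
leg z0.20 n40 x -0.004..0.004 med 0.0011 y 0.059..0.067
leg z0.22 n47 x -0.005..0.003 med 0.0003 y 0.059..0.066
leg z0.24 n52 x -0.004..0.002 med -0.0002 y 0.056..0.066
leg z0.26 n76 x -0.006..0.002 med -0.0010 y 0.045..0.062
leg z0.28 n3 x -0.003..-0.001 med -0.0022 y 0.045..0.047
rim top -x 0.1888  +x 0.1904
nose 61 -0.010267063728092314 0.2892244137932614
gate z hist (array([ 0,  0,  0, 11, 28,  4,  0,  0,  0,  0,  0,  7, 35,  7,  0]), array([0.22 , 0.225, 0.23 , 0.235, 0.24 , 0.245, 0.25 , 0.255, 0.26 ,
       0.265, 0.27 , 0.275, 0.28 , 0.285, 0.29 , 0.295]))
```

Emit:
arm_command(
  increments=[
    [[-0.1, 0.15, 0, 0, 0, 0, 1.0], [-0.2, 0.3, 0, 0, 0, 0, 1.0], [-0.3, 0.45, 0, 0, 0, 0, 1.0], [-0.4, 0.6, 0, 0, 0, 0, 1.0], [-0.5, 0.7, 0, 0, 0, 0, 1.0], [-0.6, 0.85, 0, 0, 0, 0, 1.0], [-0.6, 0.85, 0, 0, 0, 0, 1.0]],
  ],
)

```text
time_s: 15.02
ee_pos: [0.5948, 0.1618, 0.2639]
eef_rot: [0.687, 0.165, 0.261, -0.657]
ft_force: [2.6, 0.9, 0.5]
grip_width: 0.006
```

```bash
python3 front.py 0 .26; python3 meas.py | tail -3
```

```text
15.025 [0.5948 0.1618 0.2639] 0.006 F [2.58 0.89 0.49] [ 0.31  0.33 -1.1   2.    1.1   0.85 -1.55]
yaw -8.159206429977182 lean 35.13298035112358 mid est [0.5898 0.1878 0.2802]
mid in hook frame [0.0007 0.0009 0.0322]
inc [-1.217, 1.615, -0.09, 0.001, -0.003, 0.002]
nose 68 -0.009939263543936944 0.2900243320955224
gate z hist (array([ 0,  0,  0, 11, 27,  3,  0,  0,  0,  1, 13, 29,  2,  0,  0]), array([0.22 , 0.225, 0.23 , 0.235, 0.24 , 0.245, 0.25 , 0.255, 0.26 ,
       0.265, 0.27 , 0.275, 0.28 , 0.285, 0.29 , 0.295]))
```

The gate has been met and is opening, with the hook bearing about 6 N. I'll keep pressing.

Emit:
arm_command(
  increments=[
    [[-0.15, 0.2, 0, 0, 0, 0, 1.0], [-0.3, 0.4, 0, 0, 0, 0, 1.0], [-0.4, 0.6, 0, 0, 0, 0, 1.0], [-0.55, 0.8, 0, 0, 0, 0, 1.0], [-0.7, 1.0, 0, 0, 0, 0, 1.0], [-0.7, 1.0, 0, 0, 0, 0, 1.0]],
  ],
)

```text
time_s: 15.88
ee_pos: [0.5944, 0.1617, 0.2511]
eef_rot: [0.688, 0.165, 0.26, -0.657]
ft_force: [4.5, -0.3, 1.1]
grip_width: 0.0064
```

```bash
python3 front.py 0 .255; python3 meas.py | tail -8
```

```text
15.875 [0.5944 0.1617 0.2511] 0.0064 F [ 4.51 -0.25  1.13] [ 0.3   0.35 -1.08  2.02  1.13  0.84 -1.59]
yaw -8.14544008188212 lean 35.073130287945325 mid est [0.5894 0.1877 0.2674]
mid in hook frame [0.0003 0.0007 0.0194]
inc [-0.733, 1.003, -0.072, 0.001, -0.002, 0.001]
leg z0.20 n47 x -0.005..0.002 med -0.0009 y 0.061..0.068
leg z0.22 n52 x -0.006..0.001 med -0.0016 y 0.057..0.068
leg z0.24 n70 x -0.006..0.002 med -0.0012 y 0.045..0.061
leg z0.26 n3 x -0.003..-0.001 med -0.0015 y 0.045..0.046
rim top -x 0.1683  +x 0.1660
nose 76 -0.00994790856621411 0.2905728370404755
gate z hist (array([ 0,  0,  0, 13, 27,  3,  0,  1, 11, 23,  6,  0,  0,  0,  0]), array([0.22 , 0.225, 0.23 , 0.235, 0.24 , 0.245, 0.25 , 0.255, 0.26 ,
       0.265, 0.27 , 0.275, 0.28 , 0.285, 0.29 , 0.295]))
```

Emit:
arm_command(
  increments=[
    [[-0.15, 0.2, 0, 0, 0, 0, 1.0], [-0.3, 0.4, 0, 0, 0, 0, 1.0], [-0.4, 0.6, 0, 0, 0, 0, 1.0], [-0.55, 0.8, 0, 0, 0, 0, 1.0], [-0.55, 0.8, 0, 0, 0, 0, 1.0]],
  ],
)

```text
time_s: 16.6
ee_pos: [0.594, 0.1607, 0.2403]
eef_rot: [0.688, 0.164, 0.26, -0.657]
ft_force: [5.2, -0.8, -5.3]
grip_width: 0.006
```

```bash
python3 front.py 0 .25; python3 meas.py | tail -3
```

```text
16.6 [0.594  0.1607 0.2403] 0.006 F [ 5.24 -0.8  -5.31] [ 0.28  0.36 -1.07  2.04  1.16  0.84 -1.63]
yaw -8.208008170494738 lean 34.97712684027062 mid est [0.589  0.1867 0.2566]
mid in hook frame [ 0.0001 -0.0003  0.0086]
inc [-0.376, 0.542, 0.035, 0.003, -0.002, -0.0]
nose 92 -0.009803594159773398 0.29086579665967816
gate z hist (array([ 0,  0,  0,  8, 32,  2,  4,  6,  0,  0,  0, 13, 32,  0,  0]), array([0.22 , 0.225, 0.23 , 0.235, 0.24 , 0.245, 0.25 , 0.255, 0.26 ,
       0.265, 0.27 , 0.275, 0.28 , 0.285, 0.29 , 0.295]))
```

The gate has snapped shut (its z is back to about 0.28), and the bail is rubbing the nose with 5 N sideways. I'll ease it 2 mm towards the back and feel downward.

Emit:
arm_command(
  increments=[
    [[0.16, 0.11, 0, 0, 0, 0, 1.0], [0.16, 0.11, 0, 0, 0, 0, 1.0], [0.1, 0.2, 0, 0, 0, 0, 1.0], [0.04, 0.28, 0, 0, 0, 0, 1.0], [0.04, 0.28, 0, 0, 0, 0, 1.0]],
  ],
)

```text
time_s: 17.32
ee_pos: [0.5964, 0.1614, 0.2395]
eef_rot: [0.688, 0.165, 0.261, -0.657]
ft_force: [0.3, -0.3, -5.8]
grip_width: 0.0062
```

Emit:
arm_command(
  increments=[
    [[-0.06, 0.08, 0, 0, 0, 0, 1.0], [-0.12, 0.16, 0, 0, 0, 0, 1.0], [-0.17, 0.25, 0, 0, 0, 0, 1.0], [-0.17, 0.25, 0, 0, 0, 0, 1.0]],
  ],
)

```text
time_s: 17.82
ee_pos: [0.5965, 0.1614, 0.2366]
eef_rot: [0.688, 0.165, 0.261, -0.657]
ft_force: [0.2, -0.4, -5.8]
grip_width: 0.0063
```

Emit:
arm_command(
  increments=[
    [[-0.06, 0.08, 0, 0, 0, 0, 1.0], [-0.12, 0.16, 0, 0, 0, 0, 1.0], [-0.17, 0.25, 0, 0, 0, 0, 1.0], [-0.17, 0.25, 0, 0, 0, 0, 1.0]],
  ],
)

```text
time_s: 18.32
ee_pos: [0.5967, 0.1614, 0.2338]
eef_rot: [0.688, 0.165, 0.261, -0.657]
ft_force: [-0.1, -0.3, -4.0]
grip_width: 0.0058
```

Emit:
arm_command(
  increments=[
    [[-0.03, 0.04, 0, 0, 0, 0, 1.0], [-0.06, 0.08, 0, 0, 0, 0, 1.0], [-0.06, 0.08, 0, 0, 0, 0, 1.0]],
  ],
)

```text
time_s: 18.7
ee_pos: [0.5969, 0.1614, 0.2332]
eef_rot: [0.688, 0.165, 0.261, -0.657]
ft_force: [-0.8, -1.8, 0.8]
grip_width: 0.0061
```

Emit:
arm_command(
  increments=[
    [[-0.03, 0.04, 0, 0, 0, 0, 1.0], [-0.06, 0.08, 0, 0, 0, 0, 1.0], [-0.06, 0.08, 0, 0, 0, 0, 1.0]],
  ],
)

```text
time_s: 19.08
ee_pos: [0.5972, 0.1614, 0.2325]
eef_rot: [0.687, 0.165, 0.261, -0.657]
ft_force: [-0.8, -3.1, 6.0]
grip_width: 0.0063
```

Emit:
arm_command(
  increments=[
    [[-0.02, 0.03, 0, 0, 0, 0, 1.0], [-0.04, 0.06, 0, 0, 0, 0, 1.0], [-0.04, 0.06, 0, 0, 0, 0, 1.0], [-0.04, 0.06, 0, 0, 0, 0, 1.0]],
  ],
)

```text
time_s: 19.58
ee_pos: [0.5974, 0.1614, 0.2322]
eef_rot: [0.687, 0.165, 0.262, -0.657]
ft_force: [-2.9, -4.3, 8.5]
grip_width: 0.006
```

```bash
python3 front.py 0 .25; python3 meas.py | tail -3; python3 -c "
from h import *
for i in range(3): read_camera('top'); print(get_state()['ft_force'].round(2))"
```

```text
19.575 [0.5974 0.1614 0.2322] 0.006 F [-2.91 -4.34  8.51] [ 0.26  0.38 -1.05  2.04  1.19  0.83 -1.66]
yaw -8.186666593894884 lean 35.24185456113 mid est [0.5924 0.1874 0.2485]
mid in hook frame [0.0033 0.0009 0.0005]
inc [-0.182, -0.311, -0.084, 0.002, -0.003, 0.004]
nose 99 -0.009633296148755844 0.28940582778067014
gate z hist (array([ 0,  0,  0, 10, 25, 14,  7,  0,  0,  0,  0, 10, 30,  0,  0]), array([0.22 , 0.225, 0.23 , 0.235, 0.24 , 0.245, 0.25 , 0.255, 0.26 ,
       0.265, 0.27 , 0.275, 0.28 , 0.285, 0.29 , 0.295]))
[-2.75 -3.72  7.04]
[-1.65 -3.87  8.34]
[-1.76 -2.73  7.74]
```

Emit:
arm_command(
  increments=[
    [[-0.02, 0.03, 0, 0, 0, 0, 1.0], [-0.03, 0.04, 0, 0, 0, 0, 1.0], [-0.03, 0.04, 0, 0, 0, 0, 1.0], [-0.03, 0.04, 0, 0, 0, 0, 1.0], [-0.03, 0.04, 0, 0, 0, 0, 1.0]],
  ],
)

```text
time_s: 20.45
ee_pos: [0.5976, 0.1614, 0.232]
eef_rot: [0.687, 0.165, 0.262, -0.657]
ft_force: [-3.4, -3.0, 9.5]
grip_width: 0.006
```

```bash
python3 -c "
from h import *
for i in range(4): read_camera('top'); print(get_state()['ft_force'].round(2))"
```

```text
[-3.35 -4.14 10.29]
[-2.75 -4.21 10.48]
[-3.37 -3.97  9.03]
[-3.57 -3.42  9.66]
```

The proving pull is steady: about 9.7 N down on top of the roughly 5.8 N weight, so about 15.5 N on the hook for over 0.6 s. I'll unload, then open.

Emit:
arm_command(
  increments=[
    [[0.04, -0.06, 0, 0, 0, 0, 1.0], [0.08, -0.11, 0, 0, 0, 0, 1.0], [0.11, -0.16, 0, 0, 0, 0, 1.0], [0.11, -0.16, 0, 0, 0, 0, 1.0], [0.11, -0.16, 0, 0, 0, 0, 1.0]],
  ],
)

```text
time_s: 21.28
ee_pos: [0.5969, 0.1614, 0.2327]
eef_rot: [0.688, 0.165, 0.261, -0.657]
ft_force: [0.9, -2.0, 4.8]
grip_width: 0.0063
```

Emit:
arm_command(
  increments=[
    [[0.04, -0.06, 0, 0, 0, 0, 1.0], [0.08, -0.11, 0, 0, 0, 0, 1.0], [0.08, -0.11, 0, 0, 0, 0, 1.0]],
  ],
  squeeze=20,
)

```text
time_s: 21.65
ee_pos: [0.5962, 0.1617, 0.2334]
eef_rot: [0.688, 0.165, 0.26, -0.658]
ft_force: [2.5, 0.5, -1.0]
grip_width: 0.007
```

Nearly unloaded, so I'll open gradually.

Emit:
arm_command(
  increments=[
    [[0, 0, 0, 0, 0, 0, 0.95], [0, 0, 0, 0, 0, 0, 0.92], [0, 0, 0, 0, 0, 0, 0.89], [0, 0, 0, 0, 0, 0, 0.86], [0, 0, 0, 0, 0, 0, 0.82], [0, 0, 0, 0, 0, 0, 0.76], [0, 0, 0, 0, 0, 0, 0.7], [0, 0, 0, 0, 0, 0, 0.7]],
  ],
  squeeze=5,
)

```text
time_s: 22.65
ee_pos: [0.5966, 0.1614, 0.2338]
eef_rot: [0.688, 0.165, 0.261, -0.657]
ft_force: [-0.8, -0.5, -0.1]
grip_width: 0.0276
```

```bash
python3 front.py 0 .25; python3 meas.py
```

```text
22.65 [0.5966 0.1614 0.2338] 0.0276 F [-0.78 -0.53 -0.06] [ 0.27  0.37 -1.06  2.04  1.19  0.83 -1.65]
yaw -8.164772454106076 lean 35.104754898633985 mid est [0.5916 0.1873 0.25  ]
mid in hook frame [0.0025 0.0007 0.002 ]
inc [-0.205, -0.136, -0.068, 0.002, -0.002, 0.002]
leg z0.12 n202 x -0.029..0.033 med 0.0081 y 0.045..0.068
leg z0.14 n158 x -0.034..0.037 med 0.0004 y 0.045..0.070
leg z0.16 n38 x -0.007..0.000 med -0.0021 y 0.064..0.069
leg z0.18 n44 x -0.007..0.000 med -0.0026 y 0.064..0.069
leg z0.20 n47 x -0.007..0.000 med -0.0027 y 0.058..0.067
leg z0.22 n77 x -0.007..0.001 med -0.0020 y 0.046..0.063
leg z0.24 n7 x -0.005..-0.001 med -0.0027 y 0.046..0.048
rim top -x 0.1498  +x 0.1480
nose 94 -0.009698555654938094 0.2898100583469632
gate z hist (array([ 0,  0,  0, 11, 27, 11,  4,  0,  0,  0,  0,  9, 33,  0,  0]), array([0.22 , 0.225, 0.23 , 0.235, 0.24 , 0.245, 0.25 , 0.255, 0.26 ,
       0.265, 0.27 , 0.275, 0.28 , 0.285, 0.29 , 0.295]))
```

The pail hangs free and level (rim 150 / 148 mm), the gate is shut and the tool force is about zero. I'll withdraw along the fingers.

Emit:
arm_command(
  increments=[
    [[0, -0.6, 0, 0, 0, 0, 0.7], [0, -1.4, 0, 0, 0, 0, 0.7], [0, -2.4, 0, 0, 0, 0, 0.7], [0, -3.6, 0, 0, 0, 0, 0.7], [0, -5, 0, 0, 0, 0, 0.7], [0, -7, 0, 0, 0, 0, 0.7], [0, -9, 0, 0, 0, 0, 0.7], [0, -10, 0, 0, 0, 0, 0.7], [0, -10, 0, 0, 0, 0, 0.7], [0, -10, 0, 0, 0, 0, 0.7]],
  ],
)

```text
time_s: 24.0
ee_pos: [0.5396, 0.1692, 0.3155]
eef_rot: [0.688, 0.165, 0.261, -0.657]
ft_force: [0.2, 0.4, 0.2]
grip_width: 0.0273
```

Emit:
arm_command(
  increments=[
    [[0, 0, 0, 0, 0, 0, 0.7], [0, 0, 0, 0, 0, 0, 0.7], [0, 0, 0, 0, 0, 0, 0.7], [0, 0, 0, 0, 0, 0, 0.7], [0, 0, 0, 0, 0, 0, 0.7], [0, 0, 0, 0, 0, 0, 0.7], [0, 0, 0, 0, 0, 0, 0.7], [0, 0, 0, 0, 0, 0, 0.7]],
  ],
)

```text
time_s: 25.0
ee_pos: [0.5396, 0.1695, 0.3156]
eef_rot: [0.688, 0.165, 0.261, -0.657]
ft_force: [0.1, -0.4, 0.1]
grip_width: 0.0276
```

```bash
python3 meas.py;sleep 0; python3 meas.py|tail -3
python3 - <<'E'
from h import *
q,d=read_camera("scene");t,_=read_camera("top");print(get_state()["ft_force"])
cv2.imwrite("pics/fin.png",np.vstack([cv2.resize(q[100:350,150:450,::-1],(600,300*500//600+50)),cv2.resize(t[:,:,::-1],(600,300))[:300]]))
E
```

```text
leg z0.12 n220 x -0.030..0.037 med 0.0093 y 0.045..0.070
leg z0.14 n175 x -0.036..0.039 med 0.0006 y 0.046..0.070
leg z0.16 n42 x -0.007..0.001 med -0.0021 y 0.063..0.071
leg z0.18 n43 x -0.006..0.000 med -0.0023 y 0.063..0.070
leg z0.20 n52 x -0.008..0.000 med -0.0024 y 0.057..0.068
leg z0.22 n72 x -0.008..0.001 med -0.0025 y 0.045..0.063
leg z0.24 n11 x -0.005..0.000 med -0.0027 y 0.045..0.050
rim top -x 0.1495  +x 0.1482
nose 97 -0.009615370093206722 0.29054487910581733
gate z hist (array([ 0,  0,  1, 11, 25, 14,  6,  0,  0,  0,  0,  9, 33,  0,  0]), array([0.22 , 0.225, 0.23 , 0.235, 0.24 , 0.245, 0.25 , 0.255, 0.26 ,
       0.265, 0.27 , 0.275, 0.28 , 0.285, 0.29 , 0.295]))
nose 94 -0.009798330949565297 0.28997992513087456
gate z hist (array([ 0,  0,  1,  6, 34, 12,  4,  0,  0,  0,  0,  9, 33,  0,  0]), array([0.22 , 0.225, 0.23 , 0.235, 0.24 , 0.245, 0.25 , 0.255, 0.26 ,
       0.265, 0.27 , 0.275, 0.28 , 0.285, 0.29 , 0.295]))
[-0.12428988  0.25941894  0.33078847]
```

View pics/fin.png

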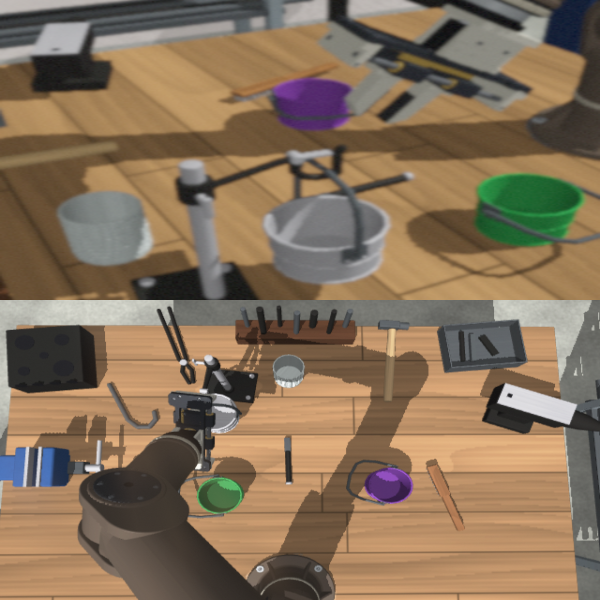

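The final picture shows the pail hanging level in the hook with the gate shut over the bail. The gripper is clear and the other things are in place.

```bash
python3 -c "
from bench import *
print(get_state()['time_s']);print(job_done())"
```

```text
25.3
the job is handed in; nothing more can be done
None
```

The steel pail is hanging on the spring-gated hook with the gate shut over its bail. I handed the job in at 25.3 s of the 72 s allowed; no verdict is reported.

- **Bail raised:** I lifted it on the lower finger in a loose hold to about 1.5 rad. The pail stayed standing: it shifted about 4 mm on the way (read off a picture crop) and ended about 2 mm from its start (measured).
- **Hanging:** I carried the pail by the bail, pinched 25 mm to its -y side, and pressed it down past the gate. The gate snapped back to level and I felt the bottom of the hook at about z = 0.249 m.
- **Proving pull:** I pushed down steadily with about 9.7 N for over 0.6 s. With the pail's weight of about 5.8 N, the hook bore roughly 15.5 N. This comes from the wrist force, because the hook load itself can't be read.
- **Last checks:**
    - The rim is level (149.5 mm and 148.2 mm on its two sides).
    - The gate is at its shut height.
    - The bail was in the same place in camera readings just after release and again about 2 s later.
    - The force on the tool is about zero, and the gripper is clear of everything.
    - The last picture shows the other things in place; I did not measure them.

No check failed. The bail's sideways position differed by 2–4 mm between the camera and arm estimates. It rubbed the nose with about 5 N as it passed the gate, and I eased it back 2 mm before seating it.

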